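# Feel out the gritty lane of a twin sample slide and load the wheel on the good one

## Robot

A 6-joint arm with a two-finger parallel gripper is mounted at the origin on a cart in front of the work surface, level with it; the furniture and walls round the work are solid. World frame = base frame: x ahead of the robot, y to its left, z up, the work surface at z = 0. Lengths are in m, angles in rad, forces in N, time in s.
With the tool pointing down it reaches from about 0.375 to 0.9 m from the base axis. Payload 3.1 kg.
Tool frame: the origin (TCP) lies between the finger pads; the fingertips stand 17 mm ahead of it and the grasp point (between the pads) lies 2 mm behind it (robot.nose_length is the distance from the TCP to the fingertips, in m); z points along the fingers, y is the line along which they close (so a half turn about z gives the same grasp; the last joint's range is limited). The gripper opens to 87 mm and grips with 3 to 60 N. Pads are 19 mm wide; open, the fingers measure 117 mm over their backs; the gripper's body (75 mm by 190 mm) begins 51 mm behind the grasp point.
Start: joints at [-1.337, 0.527, 1.433, -0, 1.181, -0.178], TCP at [0.251, -0.572, 0.24] pointing down, gripper open.
Joint ranges: [-3.08, 3.08], [-0.75, 2.2], [0.22, 2.44], [-1.43, 4.57], [0, 2.65], [-2.85, 2.85]. Speed limits (rad/s): [2.79, 2.79, 3.14, 3.14, 3.14, 3.14].

## Interface

Orientations are given as a unit quaternion [x, y, z, w].
In Python, from rig import robot, cams gives the robot as it stands.
- The arm moves only by the shell command python3 -m pendant 'ROWS' [FORCE]. ROWS is JSON, a list of rows, each an object with "jaw": the opening, from 0 (shut) to 1 (fully open); "linear": the shift along the tool's x, y, z in cm, a list of three; "twist": the turn about the tool's z in degrees. A call has 1 to 12 rows; each row shifts and turns the commanded pose from where the row before left it, along the tool's axes as they then stand; what a row does not reach is not made up. A row lasts 1/12 s, in which the tool goes at most 41.7 mm and 7.16 degrees, less where a joint would pass 70% of its speed; a pose out of reach is approached as far as the arm can. A call is refused whole if a number of a shift passes 4.17 or a number of a turn 7.16, either way. A call with a gripper value outside its range is refused whole. The fingers move at their own pace and stop on an object; FORCE is the grip in N (left out, the last holds). Time passes only in rows, so rows that do not move let the fingers close. It gives the time, the measured TCP pose, the force, the opening and the grip force at its end, in the units of the state.
- robot.get_obs(): the state, without advancing time (a new reading comes with each control period).
- cams.camera(name): name is "scene" or "top" or "wrist"; returns a dict with "color" (384x512x3 uint8, blue, green, red), "depth" (384x512 float32, m along the optical axis (not along the pixel's ray), 0 where there is no reading), "fov_y" (degrees; the focal length in pixels is half the picture's height over the tangent of half this angle, whatever the lens; pixels are square), "cx", "cy" (the principal point, pixels), "view" (4x4, takes a point from world to camera coordinates). Camera axes: x right, y down, z forward; pixel columns grow to the right and rows downward; lengths in m; the calibration is good to about 2 mm. The wrist camera is an equidistant fisheye: a pixel r from the principal point sees the ray r / f radians off the axis. A picture is of the moment at which its call begins.
- robot.hand_in(): hands the job in; it is judged then, once.
The state is a dict: "time": time; "q": joint angles; "joint_velocities": joint speeds; "joint_torque": joint torques, N m; "position": TCP position; "tool_rot": TCP orientation; "ft_force": force on the tool from outside, world axes, zero at the start; "moment": the same for the moment, N m; "grip_width": finger opening in m; "grip_force": force on a finger pad.
Only numpy, scipy, OpenCV 4.12 (cv2) and the standard library are available. Lean on these libraries where they do the work, as an engineer would, in place of code of your own. Each camera call takes 0.05 s, during which the arm holds its last target. There are 200 camera calls.

## Task

Powder has caked inside one of the two tracks of the spring-return sample slide: draw first the left and then the right carriage by its black grip right out to its near stop, feeling for a place where it drags, and leave the one that drags standing by itself on that spot, so that we see where to clean, and the other fully home. Then draw the loaded sample wheel out of its dust hood by the tongue, set it down flat on the bench clear of the hood and let go, take it again by the fin on its hub and lower it right down over both spindle and index pin of the free-running carriage. Keep the wheel level and do not disturb the other things on the bench.

Things in the scene. Friction and masses are not known exactly. Their poses are not given: they have to be found in the camera images.
- slide_unit: twin transfer slide, fixed: grey base plate 264 (x) x 192 (y) mm, two steel rails along its x axis, 48 mm either side of the middle, end stops 31 mm high at the near (-x) end, black spring housing 34 mm high at the far end. Origin: middle of the underside. Each rail carries a carriage 118 x 64 mm, top 35 mm above the bench; left is +y
- left_carriage (a joint): left carriage's travel, m: 0 fully home at the far end, grows as it is pulled along the slide's -x, 0.090 on the near stop. On it, from near to far: black grip, spindle 52 mm behind it, pin 48 mm behind that. A spring draws it home with 2.0 N (home) to 2.8 N (near stop); even friction 0.5 N. Let go, it runs home by itself unless it hangs on the caked spot
- right_carriage (a joint): the same for the right one. ONE of the two tracks has powder caked in it, out of sight, middle anywhere from 0.028 to 0.055 of travel. Within 7 mm of that middle the carriage drags, with 2 to 8 N more either way, most on entering; let go at rest within 4 mm of the middle it hangs there (let go just farther out it may too), but let go at the near stop it runs home over it
- left_grip (a point): middle of the left carriage's grip: a black upright block 12 mm along the slide's x, 22 mm across (y) and 31 mm high (from 36 to 67 mm above the bench; a 34 mm wide foot below 38.5 mm), rounded edges; axes as the slide's
- right_grip (a point): the same on the right carriage
- left_spindle (a point): left carriage's spindle, at its foot, 36 mm above the bench, where the wheel's underside must come to rest: steel, 16 mm thick, 13 mm high, its top 4.5 mm tapered to 9 mm; axes as the slide's
- right_spindle (a point): the same on the right carriage
- left_pin (a point): left carriage's index pin, at its foot (level with the spindle's foot), 48 mm behind the spindle along the slide's +x: brass, 8 mm thick, 9 mm high, tapered tip
- right_pin (a point): the same on the right carriage
- dust_hood: low clear plastic dust hood on a black base, fixed to the bench, 95 mm deep (x) x 100 mm wide (y) x 53 mm high; closed at top, back and sides, open at the front, which is its -x side. Origin: middle of its underside. Its floor, on which the wheel lies, is 12 mm high; the front edge is 46 mm from the origin.
- wheel_fin (a point): middle of the black fin (40 long in x, 12 thick in y, 16 mm high) on top of the loose sample wheel, 24 mm above its underside. Wheel: 300 g aluminium disc 79 mm wide, 10 mm thick, four powder cups, hub up to 16 mm; a tongue runs out along its +x to 76 mm from the centre. At the start it lies in the hood, fin under the roof, tongue out of the open front
- wheel_tongue (a point): middle of the outer part of the tongue (30 mm wide, 10 mm thick, 64 mm from the wheel's centre, half-way up it); x axis outwards, z up. At the start the hood's front edge is 18 mm behind it.
- wheel_bore (a point): centre of the wheel's underside = mouth of its blind bore for the spindle, 18.4 mm wide, 16 mm deep; z up, x along the tongue
- wheel_hole (a point): index hole through the tongue, 10.4 mm wide, 48 mm from the centre along the wheel's x, at the underside
- weigh_dish: white square weighing dish with powder, 64 x 64 x 14 mm, between hood and slide; a bystander, origin under its middle
- beaker: glass beaker, 61 mm across, 81 mm high, right of the slide; a bystander, origin under its middle
- conical_flask: conical glass flask with amber contents, 66 mm across, 100 mm high, left of the dust hood; a bystander, origin under its middle
- timer: small white lab timer, 56 x 62 x 16 mm, at the bench edge between hood and slide; a bystander, origin under its middle

How it is judged:
By the outcome, as a careful person would: the job done as asked, in the order asked, and still so for the second after the job is handed in, with the robot touching nothing.
It also fails if it takes over 72 s, if anything falls off the work surface, if the arm or the gripper's body presses on something with over 40 N, if the wrist force passes 120 N, or if a joint passes its speed limit or range.

## Working session

There is one attempt and no reset: what is moved stays moved. The work goes in short steps, Python scripts to look and compute and a shell command to move; the robot and the scene stay as the last step left them, time stands still between calls to the robot, and variables do not carry over. Pictures are saved under pics/ and viewed, at most 10 in all, crops included, and the job is handed in when it is done.

```bash
ls; mkdir -p pics; cat > h.py <<'E'
import numpy as np, cv2
from rig import robot, cams
def grab(n):
    c=cams.camera(n); np.savez(f'{n}.npz',**c); return c
def load(n): return dict(np.load(f'{n}.npz'))
def pt(c,u,v,z=None,wz=None):
    f=c['color'].shape[0]/2/np.tan(np.radians(c['fov_y'])/2)
    d=np.array([(u-c['cx'])/f,(v-c['cy'])/f,1.0])
    T=np.linalg.inv(c['view']); o=T[:3,3]; r=T[:3,:3]@d
    if wz is not None: return o+r*(wz-o[2])/r[2]
    if z is None: z=c['depth'][int(round(v)),int(round(u))]
    return o+r*z
E
python3 - <<'E'
from h import *
for n in('top','scene'):
    c=grab(n); print(n,c['fov_y'],c['cx'],c['cy'],c['view'].round(3).tolist())
    cv2.imwrite(f'pics/{n}1.png',cv2.resize(c['color'],(800,600),interpolation=cv2.INTER_CUBIC))
o=robot.get_obs();print(o)
E
```

```text
pics
top 56.710288207566684 261.4184293358199 191.6769816462509 [[0.021, -1.0, 0.012, -0.11], [-0.997, -0.022, -0.079, 0.557], [0.079, -0.01, -0.997, 1.325], [0.0, 0.0, 0.0, 1.0]]
scene 49.86568689347372 255.09288226658757 190.97232645138934 [[-0.848, -0.53, -0.019, 0.417], [-0.324, 0.546, -0.773, 0.281], [0.42, -0.649, -0.635, 1.028], [0.0, 0.0, 0.0, 1.0]]
{'time': 0.1, 'q': array([-1.33648767e+00,  5.28365078e-01,  1.43376751e+00,  5.53779585e-06,
        1.18142289e+00, -1.78498012e-01]), 'joint_velocities': array([-3.20451487e-04, -1.07793208e-03, -4.53015015e-03, -1.76372906e-03,
        1.50107952e-04, -2.38567211e-05]), 'joint_torque': array([ 1.90607423e-07, -4.40983307e+01, -1.77152020e+01,  6.34206575e-02,
        5.33621153e-02, -4.08400149e-05]), 'position': array([ 0.2506197 , -0.57186426,  0.23867658]), 'tool_rot': array([ 9.78774092e-01,  2.04939780e-01, -2.48235213e-05, -9.81103660e-04]), 'ft_force': array([-0.20386266, -0.93937938, -0.10391932]), 'moment': array([-0.01734277,  0.00598816, -0.0220886 ]), 'grip_force': 0.0, 'grip_width': 0.08714210740200717}
```

View pics/top1.png

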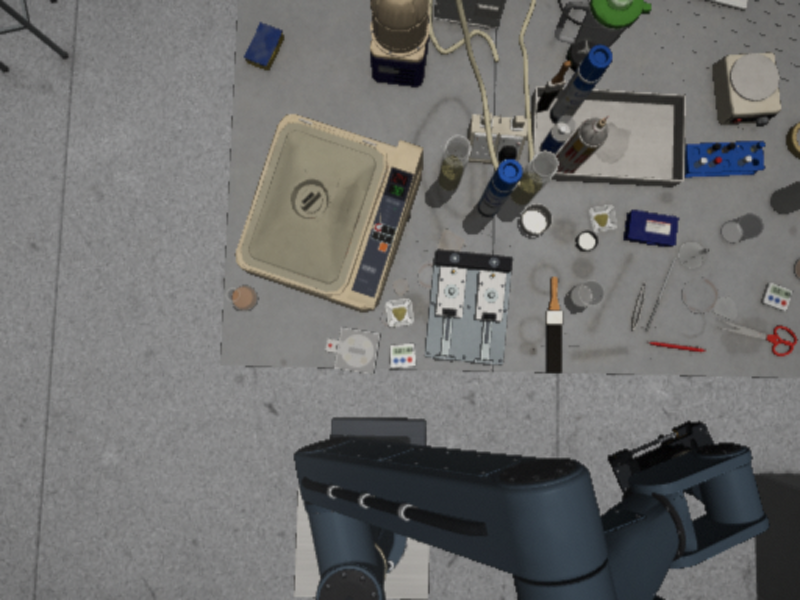

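View pics/scene1.png

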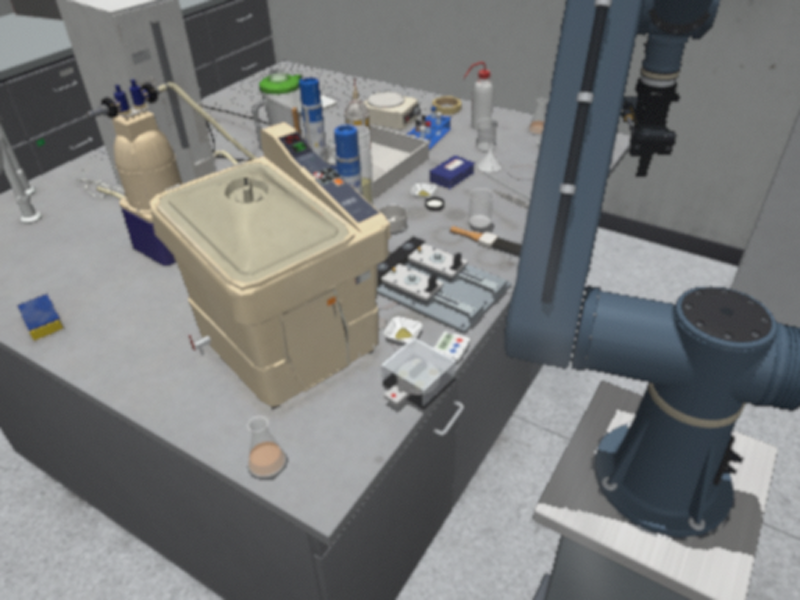

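```bash
python3 - <<'E'
from h import *
c=load('top')
# crop cols 140-340, rows 145-245 , x4
cv2.imwrite('pics/topc.png',cv2.resize(c['color'][145:245,200:335],None,fx=5.9,fy=5.9,interpolation=cv2.INTER_CUBIC))
E
```

```text
(no output)
```

View pics/topc.png

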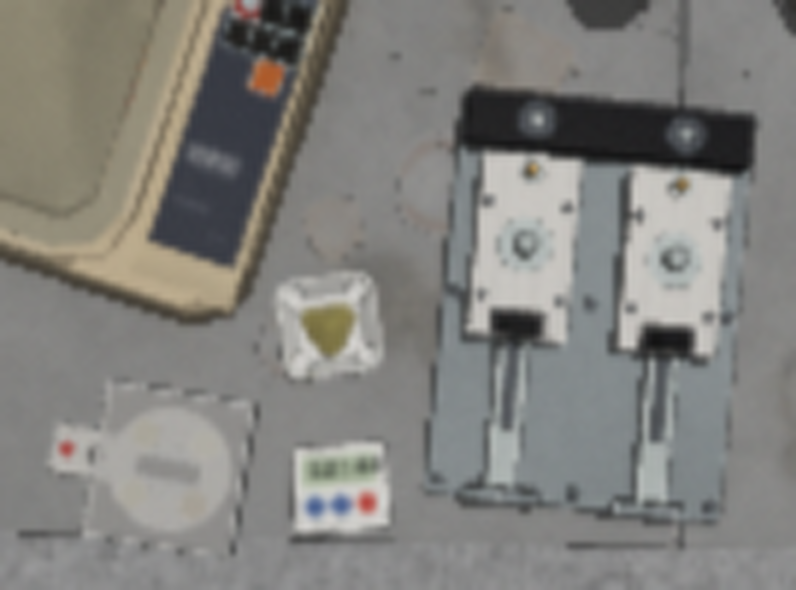

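```bash
python3 - <<'E'
from h import *
c=load('top')
def w(x,y,z): return pt(c,(x+.5)/5.9-.5+200,(y+.5)/5.9-.5+145,wz=z)[:2]
P={'lgrip':(517,322,.067),'rgrip':(666,339,.067),'lsp':(526,243,.049),'rsp':(675,258,.049),'lpin':(532,170,.045),'rpin':(681,185,.045),
'tongue_dot':(66,448,.022),'wheel':(168,469,.022),'fin':(168,469,.044),'h1':(110,382,.053),'h2':(257,402,.053),'h3':(235,552,.053),'h4':(83,535,.053),'dish':(330,328,.01),'timer':(342,490,.016),'benchedge':(341,541,0),'be2':(630,546,0),'bathcorner':(200,318,.15),'housL':(460,150,.034),'housR':(752,172,.034)}
W={k:w(*v) for k,v in P.items()}
for k,v in W.items(): print(k,v.round(4))
for a,b in(('lgrip','lpin'),('rgrip','rpin'),('lsp','lpin'),('rsp','rpin'),('wheel','tongue_dot'),('h3','h4'),('h2','h1')):
    d=W[b]-W[a];print(a,b,np.linalg.norm(d).round(4),np.degrees(np.arctan2(d[1],d[0])).round(1))
for k in('bathcorner','wheel','lgrip','dish'):
    x,y,_=P[k];print(k,pt(c,(x)/5.9+200,(y)/5.9+145).round(3))
print(pt(c,211,222).round(3),pt(c,205,200).round(3), pt(c,228,197).round(3))
E
```

```text
lgrip [ 0.5306 -0.1925]
rgrip [ 0.522  -0.2851]
lsp [ 0.5817 -0.1989]
rsp [ 0.5743 -0.2931]
lpin [ 0.6287 -0.2023]
rpin [ 0.6212 -0.2971]
tongue_dot [0.4465 0.0901]
wheel [0.4346 0.0248]
fin [0.4349 0.023 ]
h1 [0.4883 0.06  ]
h2 [ 0.4778 -0.032 ]
h3 [ 0.3846 -0.0207]
h4 [0.3931 0.0738]
dish [ 0.5274 -0.0762]
timer [ 0.4235 -0.0863]
benchedge [ 0.3903 -0.0864]
be2 [ 0.391  -0.2735]
bathcorner [ 0.5239 -0.0017]
housL [ 0.6419 -0.157 ]
housR [ 0.6321 -0.3443]
lgrip lpin 0.0986 -5.7
rgrip rpin 0.0999 -6.9
lsp lpin 0.0471 -4.2
rsp rpin 0.0471 -4.9
wheel tongue_dot 0.0664 79.6
h3 h4 0.0949 84.9
h2 h1 0.0926 83.5
bathcorner [ 0.517 -0.01   0.247]
wheel [0.433 0.021 0.053]
lgrip [ 0.529 -0.194  0.067]
dish [ 0.526 -0.078  0.009]
[0.441 0.089 0.022] [ 0.524  0.118 -0.001] [0.52  0.006 0.284]
```

```bash
python3 - <<'E'
from h import *
A=[]
for n in('top','scene'):
    c=load(n); v,u=np.mgrid[0:384,0:512]; f=192/np.tan(np.radians(c['fov_y'])/2)
    z=c['depth']; m=z>0
    P=np.stack([(u-c['cx'])/f*z,(v-c['cy'])/f*z,z,np.ones_like(z)],-1)[m]
    A.append((P@np.linalg.inv(c['view']).T)[:,:3])
for n,P in zip(('top','scene'),A):
  for y0 in np.arange(-.1,.34,.04):
    s=P[(abs(P[:,1]-y0)<.01)&(P[:,0]>.47)&(P[:,0]<.8)]
    print(n,round(y0,2),[round(float(np.percentile(s[(s[:,2]>a)&(s[:,2]<b)][:,0],2)),3) if ((s[:,2]>a)&(s[:,2]<b)).sum()>5 else None for a,b in((.03,.08),(.08,.13),(.13,.2),(.2,.3))])
P=A[0]
s=P[(P[:,0]>.42)&(P[:,0]<.65)&(P[:,1]>.17)&(P[:,1]<.4)&(P[:,2]>.015)&(P[:,2]<.12)&(P[:,0]<.54)]
print('flask',len(s),s.mean(0) if len(s) else 0,s.min(0) if len(s) else 0,s.max(0) if len(s) else 0)
c=load('top'); print(pt(c,155,190,wz=.02), pt(c,155,190))
E
```

```text
top -0.1 [0.746, None, None, 0.711]
top -0.06 [None, None, None, 0.585]
top -0.02 [0.473, None, None, 0.518]
top 0.02 [0.472, None, None, 0.522]
top 0.06 [0.471, None, None, 0.533]
top 0.1 [None, None, None, 0.547]
top 0.14 [None, None, None, 0.559]
top 0.18 [None, None, None, 0.572]
top 0.22 [None, None, None, 0.585]
top 0.26 [None, None, None, None]
top 0.3 [0.533, 0.543, None, None]
top 0.34 [None, None, None, None]
scene -0.1 [None, None, None, None]
scene -0.06 [None, None, None, None]
scene -0.02 [0.471, None, None, 0.516]
scene 0.02 [0.471, 0.537, 0.535, 0.518]
scene 0.06 [0.473, 0.548, 0.547, 0.531]
scene 0.1 [0.56, 0.558, 0.555, 0.543]
scene 0.14 [0.572, 0.571, 0.569, 0.556]
scene 0.18 [0.587, 0.585, 0.582, 0.569]
scene 0.22 [0.603, 0.6, 0.599, 0.582]
scene 0.26 [None, None, None, None]
scene 0.3 [0.53, 0.541, None, None]
scene 0.34 [0.547, None, None, None]
flask 33 [0.53508267 0.29984432 0.03580806] [0.52993988 0.28537115 0.01658991] [0.53994439 0.31756829 0.06035971]
[0.55699617 0.30472967 0.02      ] [0.55379438 0.29271643 0.06151577]
```

```bash
python3 - <<'E'
from h import *
A=[]
for n in('top','scene'):
    c=load(n); v,u=np.mgrid[0:384,0:512]; f=192/np.tan(np.radians(c['fov_y'])/2)
    z=c['depth']; m=z>0
    P=np.stack([(u-c['cx'])/f*z,(v-c['cy'])/f*z,z,np.ones_like(z)],-1)[m]
    A.append((P@np.linalg.inv(c['view']).T)[:,:3])
P=np.vstack(A)
d=P-np.array([.2506,-.5719,.2387]); tx=d[:,:2]@[.916,.401]; ty=d[:,:2]@[.401,-.916]
for a in np.arange(-.02,.22,.02):
    s=(d[:,2]>a)&(d[:,2]<a+.02)&(abs(tx)<.06)&(abs(ty)<.13)
    if s.sum()>3: print('grip z',round(a,2),s.sum(),'tx',tx[s].min().round(3),tx[s].max().round(3),'ty',ty[s].min().round(3),ty[s].max().round(3))
s=A[1]
for zz in np.arange(.14,.3,.01):
    t=s[(abs(s[:,1]-.1)<.015)&(s[:,0]>.5)&(s[:,0]<.62)&(abs(s[:,2]-zz)<.005)]
    if len(t): print('bath',zz.round(2),len(t),t[:,0].min().round(3),np.median(t[:,0]).round(3))
E
python3 -m pendant '[{"jaw":1,"linear":[0,0,0],"twist":0}]'; grep -c . /dev/null; python3 - <<'E'
from rig import robot; print([a for a in dir(robot) if a[0]!='_'])
E
```

```text
grip z -0.02 59 tx -0.011 0.012 ty -0.058 0.053
grip z 0.0 45 tx -0.012 0.011 ty -0.06 0.045
grip z 0.02 54 tx -0.013 0.011 ty -0.064 0.056
grip z 0.04 94 tx -0.036 0.038 ty -0.093 0.086
grip z 0.06 499 tx -0.039 0.039 ty -0.097 0.088
grip z 0.08 902 tx -0.037 0.039 ty -0.1 0.097
grip z 0.1 206 tx -0.026 0.029 ty -0.093 0.089
grip z 0.12 128 tx -0.023 0.026 ty -0.057 0.01
grip z 0.14 361 tx -0.039 0.038 ty -0.058 0.017
grip z 0.16 242 tx -0.038 0.038 ty -0.042 0.027
grip z 0.18 185 tx -0.036 0.036 ty -0.039 0.01
grip z 0.2 186 tx -0.035 0.034 ty -0.042 0.02
bath 0.14 29 0.555 0.562
bath 0.15 24 0.557 0.562
bath 0.16 26 0.557 0.561
bath 0.17 31 0.555 0.562
bath 0.18 29 0.554 0.561
bath 0.19 26 0.553 0.562
bath 0.2 35 0.552 0.558
bath 0.21 31 0.552 0.558
bath 0.22 25 0.555 0.56
bath 0.23 3 0.545 0.55
bath 0.24 31 0.54 0.546
bath 0.25 38 0.542 0.547
bath 0.26 33 0.542 0.548
bath 0.27 40 0.542 0.549
bath 0.28 36 0.542 0.549
bath 0.29 47 0.542 0.55
time: 0.18
position: [0.2507, -0.5721, 0.2389]
tool_rot: [0.979, 0.205, -0.0, -0.001]
ft_force: [-0.4, -0.1, -0.2]
grip_width: 0.0872
grip_force: 0.0
0
['Unreachable', 'get_obs', 'hand_in', 'nose_length']
```

```bash
cat >> h.py <<'E'
def yaw():
    q=robot.get_obs()['tool_rot']; return np.degrees(np.arctan2(2*(q[0]*q[1]+q[2]*q[3]),1-2*(q[1]**2+q[2]**2)))
def shift(xyz):
    "world displacement -> tool cm"
    from scipy.spatial.transform import Rotation as R
    o=robot.get_obs(); d=np.array(xyz)-o['position']
    return (R.from_quat(o['tool_rot']).inv().apply(d)*100).round(2)
def wpt(c,u,v,wz):
    f=192/np.tan(np.radians(c['fov_y'])/2); a=np.array([u-c['cx'],v-c['cy']]); r=np.hypot(*a); th=r/f
    d=np.append(a/max(r,1e-9)*np.sin(th),np.cos(th)); T=np.linalg.inv(c['view']); o=T[:3,3]; q=T[:3,:3]@d
    return o+q*(wz-o[2])/q[2]
E
python3 -m pendant '[{"jaw":0.6,"linear":[3.41,-1.97,0],"twist":0},{"jaw":0.6,"linear":[3.41,-1.97,0],"twist":0},{"jaw":0.6,"linear":[3.41,-1.97,0],"twist":0},{"jaw":0.6,"linear":[3.41,-1.97,0],"twist":0},{"jaw":0.6,"linear":[3.41,-1.97,0],"twist":0},{"jaw":0.6,"linear":[3.41,-1.97,0],"twist":0},{"jaw":0.6,"linear":[3.41,-1.97,0],"twist":0},{"jaw":0.6,"linear":[3.41,-1.97,0],"twist":0},{"jaw":0.6,"linear":[3.41,-1.97,0],"twist":0},{"jaw":0.6,"linear":[3.41,-1.97,0],"twist":0},{"jaw":0.6,"linear":[3.41,-1.97,0],"twist":0},{"jaw":0.6,"linear":[3.41,-1.97,0],"twist":0}]'
python3 -m pendant '[{"jaw":0.6,"linear":[0,0,1.5],"twist":7.1},{"jaw":0.6,"linear":[0,0,1.5],"twist":7.1},{"jaw":0.6,"linear":[0,0,1.5],"twist":7.1},{"jaw":0.6,"linear":[0,0,1.5],"twist":7.1},{"jaw":0.6,"linear":[0,0,0],"twist":0},{"jaw":0.6,"linear":[0,0,0],"twist":0},{"jaw":0.6,"linear":[0,0,0],"twist":0}]'
python3 - <<'E'
from h import *
print(yaw()); c=grab('wrist'); print(c['fov_y'],c['cx'],c['cy'],np.linalg.inv(c['view']).round(3).tolist())
cv2.imwrite('pics/w1.png',cv2.resize(c['color'],(800,600),interpolation=cv2.INTER_CUBIC))
E
```

```text
time: 1.18
position: [0.5315, -0.1899, 0.2395]
tool_rot: [0.979, 0.205, -0.0, -0.0]
ft_force: [0.8, -0.6, 0.0]
grip_width: 0.0523
grip_force: 0.0
time: 1.77
position: [0.5311, -0.1921, 0.1801]
tool_rot: [0.999, -0.04, 0.0, 0.0]
ft_force: [0.6, 0.1, 0.7]
grip_width: 0.0521
grip_force: 0.0
-4.6061397347676225
65.70646984690485 261.1338133595924 196.09591353270548 [[-0.08, -0.959, -0.272, 0.605], [-0.997, 0.077, 0.021, -0.197], [0.001, 0.273, -0.962, 0.327], [0.0, 0.0, 0.0, 1.0]]
```

View pics/w1.png

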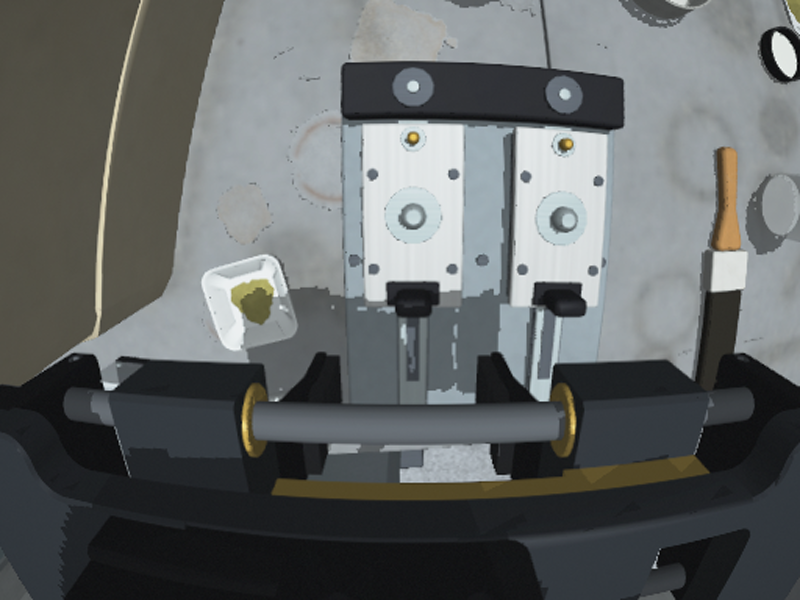

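```bash
python3 - <<'E'
from h import *
c=load('wrist'); P={'lsp':(413,214,.049),'rsp':(566,218,.049),'lpin':(413,136,.045),'rpin':(567,143,.045),'lg':(411,303,.067),'rg':(565,304,.067),'lgf':(412,283,.0385),'rgf':(560,283,.0385)}
W={k:wpt(c,(a+.5)/1.5625-.5,(b+.5)/1.5625-.5,z)[:2] for k,(a,b,z) in P.items()}
for k in W: print(k,W[k].round(4))
for a,b in(('lsp','lpin'),('rsp','rpin'),('rsp','lsp'),('rpin','lpin')):
    d=W[b]-W[a];print(a,b,np.linalg.norm(d).round(4),np.degrees(np.arctan2(d[1],d[0])).round(1))
E
```

```text
lsp [ 0.5834 -0.1986]
rsp [ 0.5756 -0.2932]
lpin [ 0.6303 -0.2023]
rpin [ 0.6224 -0.2974]
lg [ 0.5336 -0.1934]
rg [ 0.5257 -0.286 ]
lgf [ 0.5389 -0.1946]
rgf [ 0.5317 -0.292 ]
lsp lpin 0.0471 -4.6
rsp rpin 0.0471 -5.2
rsp lsp 0.0949 85.3
rpin lpin 0.0954 85.3
```

```bash
python3 -m pendant '[{"jaw":0.6,"linear":[0,0.24,3],"twist":0},{"jaw":0.6,"linear":[0,0,3],"twist":0},{"jaw":0.6,"linear":[0,0,3],"twist":0},{"jaw":0.6,"linear":[0,0,2],"twist":0},{"jaw":0.6,"linear":[0,0,1],"twist":0},{"jaw":0,"linear":[0,0,0],"twist":0},{"jaw":0,"linear":[0,0,0],"twist":0},{"jaw":0,"linear":[0,0,0],"twist":0},{"jaw":0,"linear":[0,0,0],"twist":0}]' 40
python3 -m pendant '[{"jaw":0,"linear":[0,0,0],"twist":0},{"jaw":0,"linear":[0,0,0],"twist":0}]'
```

```text
time: 2.57
position: [0.5317, -0.1949, 0.0613]
tool_rot: [0.999, -0.041, 0.002, 0.001]
ft_force: [-0.3, 0.4, -0.1]
grip_width: 0.033
grip_force: 0.0
time: 2.73
position: [0.5312, -0.195, 0.0608]
tool_rot: [0.999, -0.041, 0.001, 0.001]
ft_force: [-0.8, -0.4, 5.4]
grip_width: 0.0214
grip_force: 40.0
```

```bash
f(){ grep -E "position|ft_force|grip_width" | tr '\n' ' '; echo; }
python3 -m pendant '[{"jaw":0,"linear":[-0.3,0,0],"twist":0},{"jaw":0,"linear":[-0.3,0,0],"twist":0}]'|f
python3 -m pendant '[{"jaw":0,"linear":[-0.3,0,0],"twist":0},{"jaw":0,"linear":[-0.3,0,0],"twist":0}]'|f
python3 -m pendant '[{"jaw":0,"linear":[-0.15,0,0],"twist":0},{"jaw":0,"linear":[-0.15,0,0],"twist":0}]'|f
python3 -m pendant '[{"jaw":0,"linear":[-0.15,0,0],"twist":0},{"jaw":0,"linear":[-0.15,0,0],"twist":0}]'|f
python3 -m pendant '[{"jaw":0,"linear":[-0.15,0,0],"twist":0},{"jaw":0,"linear":[-0.15,0,0],"twist":0}]'|f
python3 -m pendant '[{"jaw":0,"linear":[-0.15,0,0],"twist":0},{"jaw":0,"linear":[-0.15,0,0],"twist":0}]'|f
python3 -m pendant '[{"jaw":0,"linear":[-0.15,0,0],"twist":0},{"jaw":0,"linear":[-0.15,0,0],"twist":0}]'|f
python3 -m pendant '[{"jaw":0,"linear":[-0.15,0,0],"twist":0},{"jaw":0,"linear":[-0.15,0,0],"twist":0}]'|f
python3 -m pendant '[{"jaw":0,"linear":[-0.15,0,0],"twist":0},{"jaw":0,"linear":[-0.15,0,0],"twist":0}]'|f
python3 -m pendant '[{"jaw":0,"linear":[-0.15,0,0],"twist":0},{"jaw":0,"linear":[-0.15,0,0],"twist":0}]'|f
python3 -m pendant '[{"jaw":0,"linear":[-0.15,0,0],"twist":0},{"jaw":0,"linear":[-0.15,0,0],"twist":0}]'|f
python3 -m pendant '[{"jaw":0,"linear":[-0.15,0,0],"twist":0},{"jaw":0,"linear":[-0.15,0,0],"twist":0}]'|f
python3 -m pendant '[{"jaw":0,"linear":[-0.15,0,0],"twist":0},{"jaw":0,"linear":[-0.15,0,0],"twist":0}]'|f
python3 -m pendant '[{"jaw":0,"linear":[-0.15,0,0],"twist":0},{"jaw":0,"linear":[-0.15,0,0],"twist":0}]'|f
python3 -m pendant '[{"jaw":0,"linear":[-0.15,0,0],"twist":0},{"jaw":0,"linear":[-0.15,0,0],"twist":0}]'|f
python3 -m pendant '[{"jaw":0,"linear":[-0.15,0,0],"twist":0},{"jaw":0,"linear":[-0.15,0,0],"twist":0}]'|f
python3 -m pendant '[{"jaw":0,"linear":[-0.15,0,0],"twist":0},{"jaw":0,"linear":[-0.15,0,0],"twist":0}]'|f
python3 -m pendant '[{"jaw":0,"linear":[-0.15,0,0],"twist":0},{"jaw":0,"linear":[-0.15,0,0],"twist":0}]'|f
```

```text
position: [0.5264, -0.1946, 0.0608] ft_force: [3.3, -1.0, 6.1] grip_width: 0.0216 
position: [0.52, -0.1941, 0.0608] ft_force: [3.0, -1.6, 5.7] grip_width: 0.0219 
position: [0.517, -0.1939, 0.0608] ft_force: [2.9, -0.1, 6.5] grip_width: 0.0216 
position: [0.5141, -0.1936, 0.0608] ft_force: [2.2, -0.4, 6.0] grip_width: 0.0216 
position: [0.5111, -0.1934, 0.0608] ft_force: [2.3, -1.1, 5.3] grip_width: 0.0215 
position: [0.5082, -0.1932, 0.0608] ft_force: [2.1, -0.3, 6.6] grip_width: 0.0217 
position: [0.5052, -0.1929, 0.0608] ft_force: [3.1, -1.1, 5.6] grip_width: 0.0219 
position: [0.5022, -0.1926, 0.0608] ft_force: [2.7, -1.0, 6.2] grip_width: 0.0216 
position: [0.4992, -0.1924, 0.0608] ft_force: [2.2, -0.4, 5.8] grip_width: 0.0218 
position: [0.4963, -0.1922, 0.0608] ft_force: [1.9, -0.4, 6.1] grip_width: 0.0213 
position: [0.4933, -0.1919, 0.0608] ft_force: [2.4, -0.8, 6.5] grip_width: 0.0218 
position: [0.4903, -0.1917, 0.0608] ft_force: [2.5, -0.4, 6.6] grip_width: 0.0215 
position: [0.4873, -0.1915, 0.0608] ft_force: [3.1, -0.6, 6.3] grip_width: 0.0213 
position: [0.4844, -0.1912, 0.0608] ft_force: [1.6, -0.6, 7.7] grip_width: 0.0217 
position: [0.4814, -0.191, 0.0607] ft_force: [3.1, -0.3, 6.5] grip_width: 0.0216 
position: [0.4784, -0.1908, 0.0608] ft_force: [2.9, 0.1, 7.0] grip_width: 0.0215 
position: [0.4754, -0.1905, 0.0607] ft_force: [3.5, -0.4, 7.0] grip_width: 0.0217 
position: [0.4725, -0.1903, 0.0608] ft_force: [3.7, -0.5, 7.0] grip_width: 0.0219
```

```bash
f(){ grep -E "time|position|ft_force|grip_width" | tr '\n' ' '; echo; }
python3 -m pendant '[{"jaw":0,"linear":[-0.2,0,0],"twist":0},{"jaw":0,"linear":[-0.2,0,0],"twist":0}]'|f
python3 -m pendant '[{"jaw":0,"linear":[-0.4,0,0],"twist":0},{"jaw":0,"linear":[-0.4,0,0],"twist":0},{"jaw":0,"linear":[-0.4,0,0],"twist":0},{"jaw":0,"linear":[-0.4,0,0],"twist":0},{"jaw":0,"linear":[-0.4,0,0],"twist":0},{"jaw":0,"linear":[-0.3,0,0],"twist":0},{"jaw":0,"linear":[-0.2,0,0],"twist":0}]'|f
python3 -m pendant '[{"jaw":0,"linear":[-0.1,0,0],"twist":0},{"jaw":0,"linear":[-0.1,0,0],"twist":0}]'|f
python3 -m pendant '[{"jaw":0,"linear":[-0.1,0,0],"twist":0},{"jaw":0,"linear":[0,0,0],"twist":0}]'|f
```

```text
time: 5.9 position: [0.4685, -0.1899, 0.0607] ft_force: [2.6, -0.3, 6.6] grip_width: 0.0216 
time: 6.48 position: [0.4433, -0.188, 0.0607] ft_force: [3.6, -0.1, 7.1] grip_width: 0.0216 
time: 6.65 position: [0.4416, -0.1878, 0.0608] ft_force: [2.9, 0.8, 8.8] grip_width: 0.0216 
time: 6.82 position: [0.4414, -0.1878, 0.0607] ft_force: [5.7, 1.4, 7.1] grip_width: 0.0218
```

```bash
f(){ grep -E "time|position|ft_force|grip_width" | tr '\n' ' '; echo; }
python3 -m pendant '[{"jaw":0,"linear":[-0.1,0,0],"twist":0},{"jaw":0,"linear":[0,0,0],"twist":0}]'|f
python3 -m pendant '[{"jaw":0,"linear":[1.5,0,0],"twist":0},{"jaw":0,"linear":[2,0,0],"twist":0},{"jaw":0,"linear":[2,0,0],"twist":0},{"jaw":0,"linear":[2,0,0],"twist":0},{"jaw":0,"linear":[1,0,0],"twist":0},{"jaw":0,"linear":[0.5,0,0],"twist":0},{"jaw":0,"linear":[0.2,0,0],"twist":0},{"jaw":0,"linear":[0,0,0],"twist":0}]'|f
python3 -m pendant '[{"jaw":0.6,"linear":[0,0,0],"twist":0},{"jaw":0.6,"linear":[0,0,0],"twist":0},{"jaw":0.6,"linear":[0,0,0],"twist":0},{"jaw":0.6,"linear":[0,0,0],"twist":0},{"jaw":0.6,"linear":[0,0,-2],"twist":0},{"jaw":0.6,"linear":[0,0,-2],"twist":0},{"jaw":0.6,"linear":[0,0,-2],"twist":0},{"jaw":0.6,"linear":[0,0,0],"twist":0}]'|f
python3 - <<'E'
from h import *
print(shift((.5235,-.2885,.12)),yaw())
E
```

```text
time: 6.98 position: [0.4413, -0.1878, 0.0608] ft_force: [7.0, 2.9, 4.8] grip_width: 0.0218 
time: 7.65 position: [0.5311, -0.195, 0.0608] ft_force: [2.3, -0.5, 7.1] grip_width: 0.0218 
time: 8.32 position: [0.531, -0.195, 0.1225] ft_force: [0.2, -0.5, 0.8] grip_width: 0.0514 
[0.02 9.38 0.27] -4.744324217354922
```

```bash
f(){ grep -E "time|position|ft_force|grip_width|grip_force" | tr '\n' ' '; echo; }
python3 -m pendant '[{"jaw":0.6,"linear":[0,3.2,0],"twist":0},{"jaw":0.6,"linear":[0,3.2,0],"twist":0},{"jaw":0.6,"linear":[0,3.1,0],"twist":0},{"jaw":0.6,"linear":[0,0,2.5],"twist":0},{"jaw":0.6,"linear":[0,0,2.5],"twist":0},{"jaw":0.6,"linear":[0,0,1.2],"twist":0},{"jaw":0,"linear":[0,0,0],"twist":0},{"jaw":0,"linear":[0,0,0],"twist":0},{"jaw":0,"linear":[0,0,0],"twist":0},{"jaw":0,"linear":[0,0,0],"twist":0},{"jaw":0,"linear":[0,0,0],"twist":0},{"jaw":0,"linear":[0,0,0],"twist":0}]' 40 |f
python3 -m pendant '[{"jaw":0,"linear":[-0.3,0,0],"twist":0},{"jaw":0,"linear":[-0.3,0,0],"twist":0},{"jaw":0,"linear":[-0.3,0,0],"twist":0},{"jaw":0,"linear":[-0.3,0,0],"twist":0}]'|f
python3 -m pendant '[{"jaw":0,"linear":[-0.15,0,0],"twist":0},{"jaw":0,"linear":[-0.15,0,0],"twist":0}]'|f
python3 -m pendant '[{"jaw":0,"linear":[-0.15,0,0],"twist":0},{"jaw":0,"linear":[-0.15,0,0],"twist":0}]'|f
python3 -m pendant '[{"jaw":0,"linear":[-0.1,0,0],"twist":0},{"jaw":0,"linear":[-0.1,0,0],"twist":0}]'|f
python3 -m pendant '[{"jaw":0,"linear":[-0.1,0,0],"twist":0},{"jaw":0,"linear":[-0.1,0,0],"twist":0}]'|f
python3 -m pendant '[{"jaw":0,"linear":[-0.1,0,0],"twist":0},{"jaw":0,"linear":[-0.1,0,0],"twist":0}]'|f
python3 -m pendant '[{"jaw":0,"linear":[-0.1,0,0],"twist":0},{"jaw":0,"linear":[-0.1,0,0],"twist":0}]'|f
python3 -m pendant '[{"jaw":0,"linear":[-0.1,0,0],"twist":0},{"jaw":0,"linear":[-0.1,0,0],"twist":0}]'|f
python3 -m pendant '[{"jaw":0,"linear":[-0.1,0,0],"twist":0},{"jaw":0,"linear":[-0.1,0,0],"twist":0}]'|f
python3 -m pendant '[{"jaw":0,"linear":[-0.1,0,0],"twist":0},{"jaw":0,"linear":[-0.1,0,0],"twist":0}]'|f
python3 -m pendant '[{"jaw":0,"linear":[-0.1,0,0],"twist":0},{"jaw":0,"linear":[-0.1,0,0],"twist":0}]'|f
python3 -m pendant '[{"jaw":0,"linear":[-0.1,0,0],"twist":0},{"jaw":0,"linear":[-0.1,0,0],"twist":0}]'|f
python3 -m pendant '[{"jaw":0,"linear":[-0.1,0,0],"twist":0},{"jaw":0,"linear":[-0.1,0,0],"twist":0}]'|f
python3 -m pendant '[{"jaw":0,"linear":[-0.1,0,0],"twist":0},{"jaw":0,"linear":[-0.1,0,0],"twist":0}]'|f
python3 -m pendant '[{"jaw":0,"linear":[-0.1,0,0],"twist":0},{"jaw":0,"linear":[-0.1,0,0],"twist":0}]'|f
python3 -m pendant '[{"jaw":0,"linear":[-0.1,0,0],"twist":0},{"jaw":0,"linear":[-0.1,0,0],"twist":0}]'|f
python3 -m pendant '[{"jaw":0,"linear":[-0.1,0,0],"twist":0},{"jaw":0,"linear":[-0.1,0,0],"twist":0}]'|f
python3 -m pendant '[{"jaw":0,"linear":[-0.1,0,0],"twist":0},{"jaw":0,"linear":[-0.1,0,0],"twist":0}]'|f
python3 -m pendant '[{"jaw":0,"linear":[-0.1,0,0],"twist":0},{"jaw":0,"linear":[-0.1,0,0],"twist":0}]'|f
python3 -m pendant '[{"jaw":0,"linear":[-0.1,0,0],"twist":0},{"jaw":0,"linear":[-0.1,0,0],"twist":0}]'|f
python3 -m pendant '[{"jaw":0,"linear":[-0.1,0,0],"twist":0},{"jaw":0,"linear":[-0.1,0,0],"twist":0}]'|f
python3 -m pendant '[{"jaw":0,"linear":[-0.1,0,0],"twist":0},{"jaw":0,"linear":[-0.1,0,0],"twist":0}]'|f
python3 -m pendant '[{"jaw":0,"linear":[-0.1,0,0],"twist":0},{"jaw":0,"linear":[-0.1,0,0],"twist":0}]'|f
```

```text
time: 9.32 position: [0.5222, -0.2905, 0.0587] ft_force: [-0.7, -3.8, 1.3] grip_width: 0.0215 grip_force: 40.0 
time: 9.65 position: [0.5111, -0.2896, 0.0587] ft_force: [2.5, -5.1, 1.4] grip_width: 0.0215 grip_force: 40.0 
time: 9.82 position: [0.508, -0.2894, 0.0586] ft_force: [2.1, -5.1, 0.9] grip_width: 0.0217 grip_force: 40.0 
time: 9.98 position: [0.5052, -0.2891, 0.0586] ft_force: [2.7, -3.9, -0.4] grip_width: 0.0218 grip_force: 40.0 
time: 10.15 position: [0.5032, -0.289, 0.0587] ft_force: [2.2, -5.0, 1.2] grip_width: 0.0218 grip_force: 40.0 
time: 10.32 position: [0.5012, -0.2888, 0.0586] ft_force: [1.9, -4.1, 0.7] grip_width: 0.0215 grip_force: 40.0 
time: 10.48 position: [0.4992, -0.2887, 0.0586] ft_force: [2.7, -4.2, 0.7] grip_width: 0.0217 grip_force: 40.0 
time: 10.65 position: [0.4973, -0.2885, 0.0587] ft_force: [2.6, -5.1, -0.3] grip_width: 0.0215 grip_force: 40.0 
time: 10.82 position: [0.4953, -0.2884, 0.0587] ft_force: [2.6, -5.9, 0.7] grip_width: 0.0215 grip_force: 40.0 
time: 10.98 position: [0.4933, -0.2882, 0.0586] ft_force: [3.2, -5.7, 1.0] grip_width: 0.0216 g
[... 883 characters left out ...]
h: 0.0219 grip_force: 40.0 
time: 12.48 position: [0.4774, -0.2869, 0.0586] ft_force: [8.9, -2.4, -2.0] grip_width: 0.0216 grip_force: 40.0 
time: 12.65 position: [0.4755, -0.2868, 0.0586] ft_force: [8.9, -2.9, -1.7] grip_width: 0.0214 grip_force: 40.0 
time: 12.82 position: [0.4733, -0.2866, 0.0586] ft_force: [6.2, -3.4, -2.4] grip_width: 0.0217 grip_force: 40.0 
time: 12.98 position: [0.4703, -0.2863, 0.0586] ft_force: [2.9, -3.5, 0.2] grip_width: 0.0215 grip_force: 40.0 
time: 13.15 position: [0.4677, -0.2861, 0.0586] ft_force: [3.0, -5.2, 1.1] grip_width: 0.0217 grip_force: 40.0 
time: 13.32 position: [0.4656, -0.286, 0.0587] ft_force: [3.3, -4.5, 0.3] grip_width: 0.0212 grip_force: 40.0
```

```bash
f(){ grep -E "time|position|ft_force|grip_width|grip_force" | tr '\n' ' '; echo; }
python3 -m pendant '[{"jaw":0,"linear":[-0.4,0,0],"twist":0},{"jaw":0,"linear":[-0.5,0,0],"twist":0},{"jaw":0,"linear":[-0.5,0,0],"twist":0},{"jaw":0,"linear":[-0.5,0,0],"twist":0},{"jaw":0,"linear":[-0.5,0,0],"twist":0},{"jaw":0,"linear":[-0.4,0,0],"twist":0},{"jaw":0,"linear":[-0.2,0,0],"twist":0},{"jaw":0,"linear":[0,0,0],"twist":0}]'|f
python3 -m pendant '[{"jaw":0,"linear":[-0.2,0,0],"twist":0},{"jaw":0,"linear":[-0.1,0,0],"twist":0}]'|f
python3 -m pendant '[{"jaw":0,"linear":[-0.1,0,0],"twist":0},{"jaw":0,"linear":[-0.1,0,0],"twist":0},{"jaw":0,"linear":[0,0,0],"twist":0}]'|f
```

```text
time: 13.98 position: [0.4352, -0.2836, 0.0586] ft_force: [2.2, -4.5, 0.5] grip_width: 0.0218 grip_force: 40.0 
time: 14.15 position: [0.4328, -0.2834, 0.0586] ft_force: [3.3, -4.9, 0.2] grip_width: 0.0219 grip_force: 40.0 
time: 14.4 position: [0.4323, -0.2834, 0.0586] ft_force: [7.3, -2.0, -1.7] grip_width: 0.0214 grip_force: 40.0
```

```bash
f(){ grep -E "time|position|ft_force" | tr '\n' ' '; echo; }
python3 -m pendant '[{"jaw":0,"linear":[0.4,0,0],"twist":0},{"jaw":0,"linear":[0.7,0,0],"twist":0},{"jaw":0,"linear":[0.7,0,0],"twist":0},{"jaw":0,"linear":[0.6,0,0],"twist":0},{"jaw":0,"linear":[0.3,0,0],"twist":0},{"jaw":0,"linear":[0,0,0],"twist":0}]'|f
python3 -m pendant '[{"jaw":0,"linear":[0.1,0,0],"twist":0},{"jaw":0,"linear":[0.1,0,0],"twist":0}]'|f
python3 -m pendant '[{"jaw":0,"linear":[0.1,0,0],"twist":0},{"jaw":0,"linear":[0.1,0,0],"twist":0}]'|f
python3 -m pendant '[{"jaw":0,"linear":[0.1,0,0],"twist":0},{"jaw":0,"linear":[0.1,0,0],"twist":0}]'|f
python3 -m pendant '[{"jaw":0,"linear":[0.1,0,0],"twist":0},{"jaw":0,"linear":[0.1,0,0],"twist":0}]'|f
python3 -m pendant '[{"jaw":0,"linear":[0.1,0,0],"twist":0},{"jaw":0,"linear":[0.1,0,0],"twist":0}]'|f
python3 -m pendant '[{"jaw":0,"linear":[0.1,0,0],"twist":0},{"jaw":0,"linear":[0.1,0,0],"twist":0}]'|f
python3 -m pendant '[{"jaw":0,"linear":[0.1,0,0],"twist":0},{"jaw":0,"linear":[0,0,0],"twist":0}]'|f
```

```text
time: 14.9 position: [0.4584, -0.2854, 0.0586] ft_force: [2.6, -4.1, 0.8] 
time: 15.07 position: [0.4595, -0.2855, 0.0586] ft_force: [2.0, -4.9, 1.7] 
time: 15.23 position: [0.4614, -0.2857, 0.0586] ft_force: [1.4, -4.4, 1.1] 
time: 15.4 position: [0.4634, -0.2858, 0.0586] ft_force: [0.3, -4.9, 0.6] 
time: 15.57 position: [0.4653, -0.2859, 0.0586] ft_force: [2.3, -5.1, 0.9] 
time: 15.73 position: [0.4673, -0.2861, 0.0586] ft_force: [1.6, -6.3, 1.0] 
time: 15.9 position: [0.4693, -0.2863, 0.0586] ft_force: [1.0, -5.2, 0.9] 
time: 16.07 position: [0.4703, -0.2864, 0.0586] ft_force: [1.6, -4.2, 0.5]
```

```bash
f(){ grep -E "time|position|ft_force" | tr '\n' ' '; echo; }
python3 -m pendant '[{"jaw":0,"linear":[0.1,0,0],"twist":0},{"jaw":0,"linear":[0,0,0],"twist":0}]'|f
python3 -m pendant '[{"jaw":0,"linear":[0.1,0,0],"twist":0},{"jaw":0,"linear":[0,0,0],"twist":0}]'|f
python3 -m pendant '[{"jaw":0,"linear":[0.1,0,0],"twist":0},{"jaw":0,"linear":[0,0,0],"twist":0}]'|f
python3 -m pendant '[{"jaw":0,"linear":[0.1,0,0],"twist":0},{"jaw":0,"linear":[0,0,0],"twist":0}]'|f
```

```text
time: 16.23 position: [0.471, -0.2864, 0.0586] ft_force: [1.1, -4.6, 1.2] 
time: 16.4 position: [0.4716, -0.2864, 0.0586] ft_force: [-0.3, -6.0, 1.5] 
time: 16.57 position: [0.4722, -0.2865, 0.0586] ft_force: [-1.2, -6.1, 2.0] 
time: 16.73 position: [0.4729, -0.2865, 0.0586] ft_force: [-1.1, -5.9, 2.9]
```

```bash
f(){ grep -E "time|position|ft_force" | tr '\n' ' '; echo; }
python3 -m pendant '[{"jaw":0,"linear":[0.1,0,0],"twist":0},{"jaw":0,"linear":[0,0,0],"twist":0}]'|f
python3 -m pendant '[{"jaw":0,"linear":[0.1,0,0],"twist":0},{"jaw":0,"linear":[0,0,0],"twist":0}]'|f
python3 -m pendant '[{"jaw":0,"linear":[0.1,0,0],"twist":0},{"jaw":0,"linear":[0,0,0],"twist":0}]'|f
```

```text
time: 16.9 position: [0.4736, -0.2866, 0.0586] ft_force: [-2.9, -6.7, 3.3] 
time: 17.07 position: [0.4746, -0.2867, 0.0586] ft_force: [-2.0, -6.4, 3.7] 
time: 17.23 position: [0.4757, -0.2868, 0.0587] ft_force: [-1.6, -5.2, 2.9]
```

```bash
python3 -m pendant '[{"jaw":0.2,"linear":[-0.05,0,0],"twist":0},{"jaw":0.4,"linear":[0,0,0],"twist":0},{"jaw":0.6,"linear":[0,0,0],"twist":0},{"jaw":0.6,"linear":[0,0,0],"twist":0},{"jaw":0.6,"linear":[0,0,-2],"twist":0},{"jaw":0.6,"linear":[0,0,-4],"twist":0},{"jaw":0.6,"linear":[0,0,-4],"twist":0},{"jaw":0.6,"linear":[0,0,-2],"twist":0},{"jaw":0.6,"linear":[0,0,0],"twist":0}]'
python3 - <<'E'
from h import *
print(yaw()); c=grab('wrist')
cv2.imwrite('pics/w2.png',cv2.resize(c['color'],(800,600),interpolation=cv2.INTER_CUBIC))
E
```

```text
time: 17.98
position: [0.4773, -0.2858, 0.1822]
tool_rot: [0.999, -0.041, 0.003, 0.002]
ft_force: [-0.1, -0.1, -0.4]
grip_width: 0.0516
grip_force: 0.0
-4.717023523392077
```

View pics/w2.png

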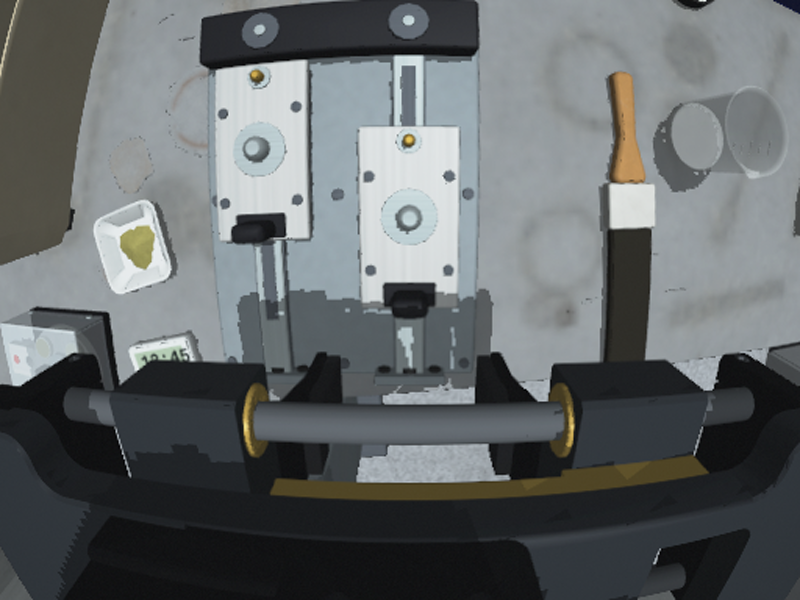

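```bash
python3 - <<'E'
from h import *
c=load('wrist')
W={k:wpt(c,(a+.5)/1.5625-.5,(b+.5)/1.5625-.5,z)[:2] for k,(a,b,z) in {'lsp':(257,148,.049),'rsp':(408,216,.049),'lpin':(257,75,.045),'rpin':(408,139,.045)}.items()}
for k in W: print(k,W[k].round(4))
a=np.radians(-4.8);d=W['lsp']-W['rsp'];print('travel R',d@[np.cos(a),np.sin(a)],'across',d@[-np.sin(a),np.cos(a)])
E
python3 -m pendant '[{"jaw":0.7,"linear":[-0.62,-3.76,0],"twist":0},{"jaw":0.7,"linear":[-0.62,-3.76,0],"twist":0},{"jaw":0.7,"linear":[-0.62,-3.76,0],"twist":0},{"jaw":0.7,"linear":[-0.62,-3.76,0],"twist":0},{"jaw":0.7,"linear":[-0.62,-3.76,0],"twist":0},{"jaw":0.7,"linear":[-0.62,-3.76,0],"twist":0},{"jaw":0.7,"linear":[-0.62,-3.76,0],"twist":0},{"jaw":0.7,"linear":[-0.62,-3.76,0],"twist":0},{"jaw":0.7,"linear":[-0.62,-3.76,0],"twist":0},{"jaw":0.7,"linear":[-0.62,-3.76,0],"twist":0},{"jaw":0.7,"linear":[-0.62,-3.76,0],"twist":0},{"jaw":0.7,"linear":[-0.62,-3.76,0],"twist":0}]'
python3 -m pendant '[{"jaw":0.7,"linear":[0,0,0],"twist":-7.1},{"jaw":0.7,"linear":[0,0,0],"twist":-7.1},{"jaw":0.7,"linear":[0,0,0],"twist":-7.1},{"jaw":0.7,"linear":[0,0,0],"twist":-7.1},{"jaw":0.7,"linear":[0,0,0],"twist":-7.1},{"jaw":0.7,"linear":[0,0,0],"twist":-7.1},{"jaw":0.7,"linear":[0,0,0],"twist":-7.1},{"jaw":0.7,"linear":[0,0,0],"twist":-7.1},{"jaw":0.7,"linear":[0,0,0],"twist":-7.1},{"jaw":0.7,"linear":[0,0,0],"twist":-7.1},{"jaw":0.7,"linear":[0,0,0],"twist":-7.1},{"jaw":0.7,"linear":[0,0,0],"twist":-7.1}]'
python3 -m pendant '[{"jaw":0.7,"linear":[0,0,0],"twist":0},{"jaw":0.7,"linear":[0,0,0],"twist":0}]'
python3 - <<'E'
from h import *
print(yaw()); c=grab('wrist')
cv2.imwrite('pics/w3.png',cv2.resize(c['color'],(800,600),interpolation=cv2.INTER_CUBIC))
E
```

```text
lsp [ 0.5811 -0.2014]
rsp [ 0.5292 -0.29  ]
lpin [ 0.6288 -0.2037]
rpin [ 0.5759 -0.2938]
travel R 0.044310712834982224 across 0.09265731352472699
time: 19.03
position: [0.4359, 0.1727, 0.1758]
tool_rot: [0.999, -0.041, -0.003, 0.0]
ft_force: [0.4, 0.0, -0.3]
grip_width: 0.0611
grip_force: 0.0
time: 20.03
position: [0.4363, 0.1709, 0.1757]
tool_rot: [0.761, 0.648, -0.002, -0.002]
ft_force: [-0.6, -0.9, -0.8]
grip_width: 0.0609
grip_force: 0.0
time: 20.2
position: [0.437, 0.1709, 0.1762]
tool_rot: [0.764, 0.645, -0.002, -0.001]
ft_force: [1.0, 0.9, -0.1]
grip_width: 0.0612
grip_force: 0.0
80.27480498181995
```

View pics/w3.png

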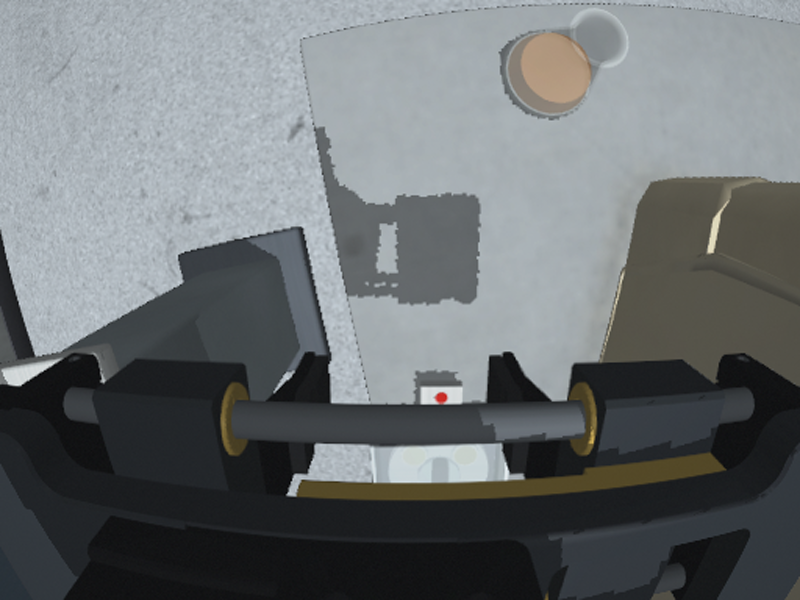

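```bash
python3 - <<'E'
from h import *
c=load('wrist')
W={k:wpt(c,(a+.5)/1.5625-.5,(b+.5)/1.5625-.5,.022) for k,(a,b) in {'dot':(441,398),'c1':(420,387),'c2':(463,387)}.items()}
for k in W: print(k,W[k].round(4))
d=W['c1']-W['c2'];print(np.linalg.norm(d),np.degrees(np.arctan2(d[1],d[0]))-90)
im=c['color'][232:300,225:340]; cv2.imwrite('pics/w3c.png',cv2.resize(im,None,fx=6.9,fy=6.9,interpolation=cv2.INTER_CUBIC))
print(shift(W['dot']))
E
```

```text
dot [0.4456 0.0892 0.022 ]
c1 [0.432  0.1007 0.022 ]
c2 [0.4625 0.0952 0.022 ]
0.03094219513986167 79.89757426032102
[-7.9   2.24 15.45]
```

View pics/w3c.png

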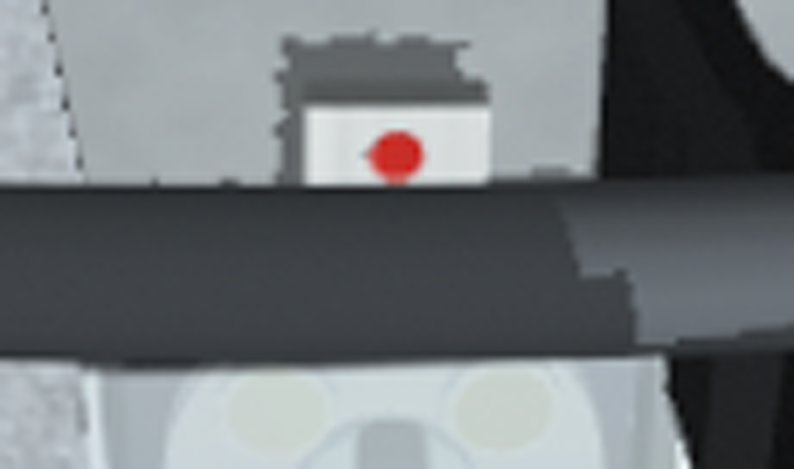

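```bash
f(){ grep -E "time|position|ft_force|grip" | tr '\n' ' '; echo; }
python3 -m pendant '[{"jaw":0.6,"linear":[0,0,3.7],"twist":0},{"jaw":0.6,"linear":[0,0,3.7],"twist":0},{"jaw":0.6,"linear":[0,0,3.7],"twist":0},{"jaw":0.6,"linear":[0,0,2.5],"twist":0},{"jaw":0.6,"linear":[0,0,0.8],"twist":0},{"jaw":0.6,"linear":[-1.9,0.56,0],"twist":0},{"jaw":0.6,"linear":[-2,0.56,0],"twist":0},{"jaw":0.6,"linear":[-2,0.56,0],"twist":0},{"jaw":0.6,"linear":[-1.8,0.56,0],"twist":0},{"jaw":0.6,"linear":[0,0,0],"twist":0}]'|f
python3 -m pendant '[{"jaw":0.6,"linear":[0,0,0],"twist":0}]'|f
python3 - <<'E'
from h import *
print(yaw(),shift((.4457,.0910,.0312)))
E
```

```text
time: 21.08 position: [0.4493, 0.089, 0.0341] ft_force: [0.9, -0.4, 0.6] grip_width: 0.0519 grip_force: 0.0 
time: 21.17 position: [0.4485, 0.0907, 0.0341] ft_force: [0.0, -0.0, 0.3] grip_width: 0.0522 grip_force: 0.0 
80.25256351055204 [-0.02 -0.28  0.29]
```

```bash
f(){ grep -E "time|position|ft_force|grip" | tr '\n' ' '; echo; }
python3 -m pendant '[{"jaw":0.6,"linear":[0,-0.25,0.25],"twist":0},{"jaw":0,"linear":[0,0,0],"twist":0},{"jaw":0,"linear":[0,0,0],"twist":0},{"jaw":0,"linear":[0,0,0],"twist":0},{"jaw":0,"linear":[0,0,0],"twist":0},{"jaw":0,"linear":[0,0,0],"twist":0}]' 60|f
python3 -m pendant '[{"jaw":0,"linear":[0,0,-0.05],"twist":0},{"jaw":0,"linear":[0.3,0,0],"twist":0},{"jaw":0,"linear":[0.5,0,0],"twist":0},{"jaw":0,"linear":[0.5,0,0],"twist":0}]'|f
```

```text
time: 21.67 position: [0.4457, 0.0921, 0.0311] ft_force: [0.5, 0.8, -0.5] grip_width: 0.0289 grip_force: 60.0 
time: 22.0 position: [0.4474, 0.1048, 0.0315] ft_force: [0.7, -1.3, -0.8] grip_width: 0.0291 grip_force: 60.0
```

```bash
f(){ grep -E "time|position|ft_force|grip" | tr '\n' ' '; echo; }
python3 -m pendant '[{"jaw":0,"linear":[0.8,0,0],"twist":0},{"jaw":0,"linear":[1,0,0],"twist":0},{"jaw":0,"linear":[1,0,0],"twist":0},{"jaw":0,"linear":[1,0,0],"twist":0},{"jaw":0,"linear":[1,0,0],"twist":0},{"jaw":0,"linear":[0.3,0,0],"twist":0}]'|f
python3 -m pendant '[{"jaw":0,"linear":[0.8,0,0],"twist":0},{"jaw":0,"linear":[1,0,0],"twist":0},{"jaw":0,"linear":[1,0,0],"twist":0},{"jaw":0,"linear":[1,0,0],"twist":0},{"jaw":0,"linear":[1,0,0],"twist":0},{"jaw":0,"linear":[0.8,0,0],"twist":0},{"jaw":0,"linear":[0.2,0,0],"twist":0},{"jaw":0,"linear":[0,0,0],"twist":0}]'|f
python3 - <<'E'
from h import *
print(yaw(),robot.get_obs()['moment'])
c=grab('scene'); im=c['color'][190:290,220:340]; cv2.imwrite('pics/s4.png',cv2.resize(im,None,fx=6,fy=6,interpolation=cv2.INTER_CUBIC))
E
```

```text
time: 22.5 position: [0.4564, 0.1566, 0.0316] ft_force: [0.7, -1.5, -1.1] grip_width: 0.0289 grip_force: 60.0 
time: 23.17 position: [0.4657, 0.2128, 0.0315] ft_force: [-0.4, -0.3, -2.5] grip_width: 0.0295 grip_force: 60.0 
80.52867520123009 [ 0.09800345 -0.08886542  0.05083449]
```

View pics/s4.png

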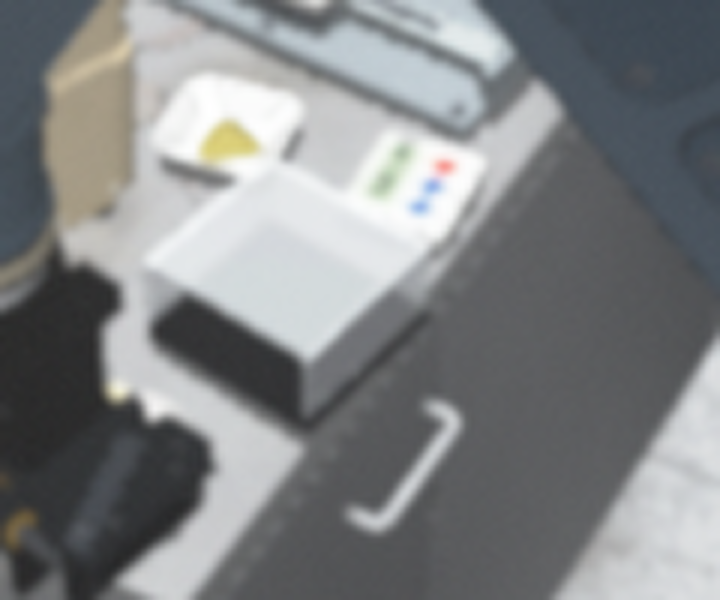

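```bash
f(){ grep -E "time|position|ft_force|grip" | tr '\n' ' '; echo; }
python3 -m pendant '[{"jaw":0,"linear":[0,0,0.4],"twist":0},{"jaw":0,"linear":[0,0,0.4],"twist":0},{"jaw":0,"linear":[0,0,0.2],"twist":0},{"jaw":0,"linear":[0,0,0],"twist":0}]'|f
python3 -m pendant '[{"jaw":0,"linear":[0,0,0.1],"twist":0},{"jaw":0,"linear":[0,0,0],"twist":0}]'|f
python3 -m pendant '[{"jaw":0,"linear":[0,0,0.1],"twist":0},{"jaw":0,"linear":[0,0,0],"twist":0}]'|f
python3 -c "from h import *;print(robot.get_obs()['moment'])"
```

```text
time: 23.55 position: [0.4653, 0.2115, 0.0209] ft_force: [-0.3, -0.8, -1.9] grip_width: 0.029 grip_force: 60.0 
time: 23.72 position: [0.4654, 0.2117, 0.0204] ft_force: [0.1, -0.5, -1.5] grip_width: 0.029 grip_force: 60.0 
time: 23.88 position: [0.4655, 0.2119, 0.0195] ft_force: [0.4, -0.9, -2.1] grip_width: 0.0288 grip_force: 60.0 
[-0.11048305 -0.01424764  0.0449326 ]
```

```bash
f(){ grep -E "time|position|ft_force|grip" | tr '\n' ' '; echo; }
python3 -m pendant '[{"jaw":0,"linear":[0,0,0.05],"twist":0},{"jaw":0,"linear":[0,0,0],"twist":0}]'|f
python3 -m pendant '[{"jaw":0.4,"linear":[0,0,0],"twist":0},{"jaw":0.5,"linear":[0,0,0],"twist":0},{"jaw":0.6,"linear":[0,0,0],"twist":0},{"jaw":0.6,"linear":[0,0,0],"twist":0},{"jaw":0.6,"linear":[0,0,-3.5],"twist":0},{"jaw":0.6,"linear":[0,0,-4],"twist":0},{"jaw":0.6,"linear":[0,0,-4],"twist":0},{"jaw":0.6,"linear":[0,0,-4],"twist":0},{"jaw":0.6,"linear":[-3.5,-1.0,0],"twist":0},{"jaw":0.6,"linear":[-3.5,-1,0],"twist":0},{"jaw":0.6,"linear":[-3.5,-1,0],"twist":0}]'|f
python3 -m pendant '[{"jaw":0.6,"linear":[0,0,0],"twist":6.7},{"jaw":0.6,"linear":[0,0,0],"twist":6.7},{"jaw":0.6,"linear":[0,0,0],"twist":6.7},{"jaw":0.6,"linear":[0,0,0],"twist":6.7},{"jaw":0.6,"linear":[0,0,0],"twist":6.7},{"jaw":0.6,"linear":[0,0,0],"twist":6.7},{"jaw":0.6,"linear":[0,0,0],"twist":0},{"jaw":0.6,"linear":[0,0,0],"twist":0}]'|f
python3 - <<'E'
from h import *
print(yaw()); c=grab('wrist')
cv2.imwrite('pics/w5.png',cv2.resize(c['color'],(800,600),interpolation=cv2.INTER_CUBIC))
E
```

```text
time: 24.05 position: [0.4656, 0.2119, 0.0191] ft_force: [-0.5, -0.7, -0.2] grip_width: 0.0291 grip_force: 60.0 
time: 24.97 position: [0.4186, 0.1129, 0.1752] ft_force: [0.5, -0.8, 0.7] grip_width: 0.052 grip_force: 0.0 
time: 25.63 position: [0.4186, 0.1134, 0.1742] ft_force: [0.2, 0.3, -0.0] grip_width: 0.0522 grip_force: 0.0 
40.42596948725814
```

View pics/w5.png

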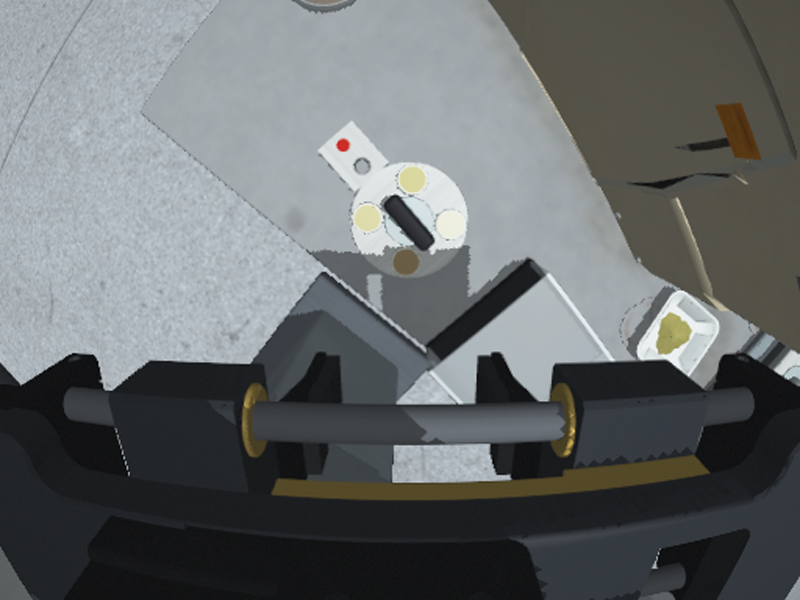

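```bash
python3 - <<'E'
from h import *
c=load('wrist')
W={k:wpt(c,(a+.5)/1.5625-.5,(b+.5)/1.5625-.5,z) for k,(a,b,z) in {'fin':(409,222,.032),'hole':(362,165,.01),'dot':(343,145,.01),'disc':(409,219.5,.01),'f1':(391,201,.032),'f2':(427,244,.032)}.items()}
for k in W: print(k,W[k].round(4))
for a,b in(('fin','hole'),('fin','dot'),('f2','f1'),('disc','dot'),('hole','dot')):
    d=(W[b]-W[a])[:2];print(a,b,np.linalg.norm(d).round(4),np.degrees(np.arctan2(d[1],d[0])).round(1))
E
```

```text
fin [0.4543 0.1445 0.032 ]
hole [0.4619 0.1917 0.01  ]
dot [0.4642 0.2103 0.01  ]
disc [0.454  0.1442 0.01  ]
f1 [0.4571 0.1615 0.032 ]
f2 [0.4511 0.127  0.032 ]
fin hole 0.0478 80.9
fin dot 0.0665 81.4
f2 f1 0.0351 80.1
disc dot 0.0668 81.2
hole dot 0.0187 82.8
```

```bash
f(){ grep -E "time|position|ft_force|grip" | tr '\n' ' '; echo; }
python3 -m pendant '[{"jaw":0.5,"linear":[0,0,4.1],"twist":0},{"jaw":0.5,"linear":[0,0,4.1],"twist":0},{"jaw":0.5,"linear":[2.4,0,0],"twist":0},{"jaw":0.5,"linear":[2.32,-0.05,0],"twist":0},{"jaw":0.5,"linear":[0,0,0],"twist":-6.75},{"jaw":0.5,"linear":[0,0,0],"twist":-6.75},{"jaw":0.5,"linear":[0,0,0],"twist":-6.75},{"jaw":0.5,"linear":[0,0,0],"twist":-6.75},{"jaw":0.5,"linear":[0,0,0],"twist":-6.75},{"jaw":0.5,"linear":[0,0,0],"twist":-6.75},{"jaw":0.5,"linear":[0,0,2.4],"twist":0},{"jaw":0.5,"linear":[0,0,0],"twist":0}]'|f
python3 - <<'E'
from h import *
print(yaw(),shift((.4542,.1444,.035)))
E
```

```text
time: 26.68 position: [0.453, 0.1442, 0.0661] ft_force: [-1.0, -0.6, -0.5] grip_width: 0.0437 grip_force: 0.0 
80.86044411159465 [0.04 0.12 3.11]
```

```bash
f(){ grep -E "time|position|ft_force|grip" | tr '\n' ' '; echo; }
python3 -m pendant '[{"jaw":0.5,"linear":[0,0.1,1.5],"twist":0},{"jaw":0.5,"linear":[0,0,1.2],"twist":0},{"jaw":0.5,"linear":[0,0,0.4],"twist":0},{"jaw":0.3,"linear":[0,0,0],"twist":0},{"jaw":0.1,"linear":[0,0,0],"twist":0},{"jaw":0,"linear":[0,0,0],"twist":0},{"jaw":0,"linear":[0,0,0],"twist":0},{"jaw":0,"linear":[0,0,0],"twist":0},{"jaw":0,"linear":[0,0,0],"twist":0}]' 50|f
python3 -m pendant '[{"jaw":0,"linear":[0,0,-0.2],"twist":0},{"jaw":0,"linear":[0,0,-0.6],"twist":0},{"jaw":0,"linear":[0,0,0],"twist":0}]'|f
python3 -c "
from h import *
o=robot.get_obs();print(o['moment'],yaw())"
```

```text
time: 27.43 position: [0.4553, 0.1442, 0.0375] ft_force: [0.9, -0.8, 5.2] grip_width: 0.0114 grip_force: 43.3 
time: 27.68 position: [0.4556, 0.1442, 0.0458] ft_force: [0.6, 0.0, -2.8] grip_width: 0.0115 grip_force: 50.0 
[ 0.01063587 -0.06491966 -0.05393952] 80.75616613149771
```

```bash
f(){ grep -E "time|position|ft_force|grip" | tr '\n' ' '; echo; }
python3 -m pendant '[{"jaw":0,"linear":[0,-0.3,-1.5],"twist":0},{"jaw":0,"linear":[0,-0.6,-2],"twist":0},{"jaw":0,"linear":[0,-0.6,-2],"twist":0},{"jaw":0,"linear":[0,-0.4,-1.5],"twist":0}]'|f
python3 -m pendant '[{"jaw":0,"linear":[0,0,0],"twist":7.13},{"jaw":0,"linear":[0,0,0],"twist":7.13},{"jaw":0,"linear":[0,0,0],"twist":7.13},{"jaw":0,"linear":[0,0,0],"twist":7.13},{"jaw":0,"linear":[0,0,0],"twist":7.13},{"jaw":0,"linear":[0,0,0],"twist":7.13},{"jaw":0,"linear":[0,0,0],"twist":7.13},{"jaw":0,"linear":[0,0,0],"twist":7.13},{"jaw":0,"linear":[0,0,0],"twist":7.13},{"jaw":0,"linear":[0,0,0],"twist":7.13},{"jaw":0,"linear":[0,0,0],"twist":7.13},{"jaw":0,"linear":[0,0,0],"twist":7.13}]'|f
python3 -m pendant '[{"jaw":0,"linear":[0,0,0],"twist":0}]'|f
python3 - <<'E'
from h import *
print(yaw(),shift((.435,-.15,.12)))
E
```

```text
time: 28.02 position: [0.4358, 0.1472, 0.1161] ft_force: [-0.4, 0.2, -2.7] grip_width: 0.0117 grip_force: 50.0 
time: 29.02 position: [0.4363, 0.1471, 0.1151] ft_force: [0.1, 0.4, -3.0] grip_width: 0.0114 grip_force: 50.0 
time: 29.1 position: [0.4363, 0.1472, 0.1151] ft_force: [0.5, -0.5, -2.9] grip_width: 0.0117 grip_force: 50.0 
-4.933347686332744 [ 2.42 29.62 -0.49]
```

```bash
f(){ grep -E "time|position|ft_force|grip" | tr '\n' ' '; echo; }
python3 -m pendant '[{"jaw":0,"linear":[0.24,1.8,0],"twist":0},{"jaw":0,"linear":[0.24,3.0,0],"twist":0},{"jaw":0,"linear":[0.24,3.2,0],"twist":0},{"jaw":0,"linear":[0.24,3.2,0],"twist":0},{"jaw":0,"linear":[0.24,3.2,0],"twist":0},{"jaw":0,"linear":[0.24,3.2,0],"twist":0},{"jaw":0,"linear":[0.24,3.2,0],"twist":0},{"jaw":0,"linear":[0.24,3.2,0],"twist":0},{"jaw":0,"linear":[0.24,3.0,0],"twist":0},{"jaw":0,"linear":[0.24,2.6,0],"twist":0}]'|f
python3 -m pendant '[{"jaw":0,"linear":[3,0.8,0],"twist":0},{"jaw":0,"linear":[3.5,0.9,0],"twist":0},{"jaw":0,"linear":[3.5,0.9,0],"twist":0},{"jaw":0,"linear":[3,0.7,0],"twist":0},{"jaw":0,"linear":[2,0.4,0],"twist":0},{"jaw":0,"linear":[0,0,0],"twist":0},{"jaw":0,"linear":[0,0,0],"twist":0}]'|f
python3 - <<'E'
from h import *
print(yaw(),shift((.582,-.1995,.0735))); c=grab('wrist')
cv2.imwrite('pics/w6.png',cv2.resize(c['color'][20:300,100:440],None,fx=2.1,fy=2.1,interpolation=cv2.INTER_CUBIC))
E
```

```text
time: 29.93 position: [0.4355, -0.1519, 0.1151] ft_force: [-0.1, 0.6, -2.3] grip_width: 0.0114 grip_force: 50.0 
time: 30.52 position: [0.5824, -0.1993, 0.1146] ft_force: [0.1, 0.1, -3.0] grip_width: 0.0113 grip_force: 50.0 
-4.637628597726968 [-0.04  0.02  4.11]
```

View pics/w6.png

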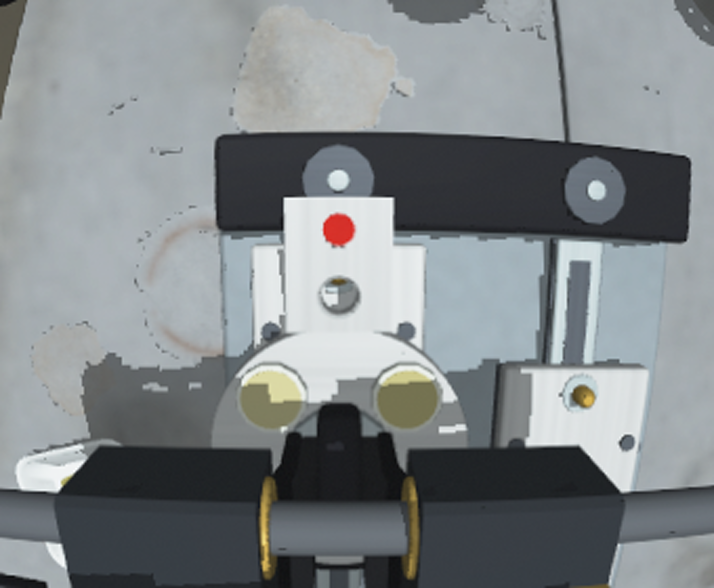

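```bash
python3 - <<'E'
from h import *
c=load('wrist')
g=lambda x,y,z: wpt(c,(x+.5)/2.1-.5+100,(y+.5)/2.1-.5+20,z)[:2]
h=g(339.5,295,.0871); d=g(338.5,230,.0871); p=g(338,282,.045)
print('hole',h,'dot',d,'ang',np.degrees(np.arctan2(*(d-h)[::-1])),'pin',p,'rpin',g(583,396,.045))
a=np.radians(yaw());o=robot.get_obs();print('expected hole',o['position'][:2]+.048*np.array([np.cos(a),np.sin(a)]),'centre->hole',np.linalg.norm(h-o['position'][:2]))
E
```

```text
hole [ 0.62894367 -0.20263032] dot [ 0.64722652 -0.20381972] ang -3.7221636052555795 pin [ 0.62692143 -0.20199296] rpin [ 0.57729545 -0.29240747]
expected hole [ 0.62871033 -0.202463  ] centre->hole 0.04824642313065329
```

```bash
f(){ grep -E "time|position|ft_force|moment" | tr '\n' ' '; echo; }
python3 -m pendant '[{"jaw":0,"linear":[0,0,1],"twist":0},{"jaw":0,"linear":[0,0,1],"twist":0},{"jaw":0,"linear":[0,0,0.6],"twist":0},{"jaw":0,"linear":[0,0,0],"twist":0}]'|f
python3 -m pendant '[{"jaw":0,"linear":[0,0,0.2],"twist":0},{"jaw":0,"linear":[0,0,0.2],"twist":0}]'|f
python3 -m pendant '[{"jaw":0,"linear":[0,0,0.15],"twist":0},{"jaw":0,"linear":[0,0,0.15],"twist":0}]'|f
```

```text
time: 30.9 position: [0.5798, -0.1982, 0.0867] ft_force: [-0.5, -0.5, -2.9] 
time: 31.07 position: [0.582, -0.1993, 0.0849] ft_force: [1.3, 0.2, -2.0] 
time: 31.23 position: [0.5823, -0.1993, 0.0822] ft_force: [0.4, -0.2, -3.0]
```

```bash
f(){ grep -E "time|position|ft_force|moment" | tr '\n' ' '; echo; }
python3 -m pendant '[{"jaw":0,"linear":[0,0,0.1],"twist":0},{"jaw":0,"linear":[0,0,0.1],"twist":0}]'|f
python3 -m pendant '[{"jaw":0,"linear":[0,0,0.1],"twist":0},{"jaw":0,"linear":[0,0,0.1],"twist":0}]'|f
```

```text
time: 31.4 position: [0.5822, -0.1993, 0.0801] ft_force: [0.5, 1.0, -2.6] 
time: 31.57 position: [0.5822, -0.1993, 0.0781] ft_force: [0.6, 0.2, -2.6]
```

```bash
f(){ grep -E "time|position|ft_force|moment" | tr '\n' ' '; echo; }
python3 -m pendant '[{"jaw":0,"linear":[0,0,0.1],"twist":0},{"jaw":0,"linear":[0,0,0.1],"twist":0}]'|f
python3 -m pendant '[{"jaw":0,"linear":[0,0,0.1],"twist":0},{"jaw":0,"linear":[0,0,0.05],"twist":0}]'|f
python3 -m pendant '[{"jaw":0,"linear":[0,0,0.1],"twist":0},{"jaw":0,"linear":[0,0,0],"twist":0}]'|f
```

```text
time: 31.73 position: [0.5822, -0.1993, 0.0761] ft_force: [-0.7, 0.3, -2.4] 
time: 31.9 position: [0.5822, -0.1993, 0.0745] ft_force: [-0.2, -0.0, -1.0] 
time: 32.07 position: [0.5822, -0.1993, 0.0738] ft_force: [-0.3, 0.3, 0.6]
```

```bash
f(){ grep -E "time|position|ft_force|grip" | tr '\n' ' '; echo; }
python3 -m pendant '[{"jaw":0,"linear":[0,0,0.05],"twist":0},{"jaw":0,"linear":[0,0,0],"twist":0}]'|f
python3 -m pendant '[{"jaw":0.2,"linear":[0,0,0],"twist":0},{"jaw":0.35,"linear":[0,0,0],"twist":0},{"jaw":0.5,"linear":[0,0,0],"twist":0},{"jaw":0.5,"linear":[0,0,0],"twist":0},{"jaw":0.5,"linear":[0,0,-2],"twist":0},{"jaw":0.5,"linear":[0,0,-4],"twist":0},{"jaw":0.5,"linear":[0,0,-4],"twist":0},{"jaw":0.5,"linear":[-4,0.4,-3],"twist":0},{"jaw":0.5,"linear":[-4,0.4,0],"twist":0},{"jaw":0.5,"linear":[-2,0,0],"twist":0},{"jaw":0.5,"linear":[0,0,0],"twist":0},{"jaw":0.5,"linear":[0,0,0],"twist":0}]'|f
python3 - <<'E'
from h import *
from scipy.spatial.transform import Rotation as R
c=grab('wrist'); T=np.linalg.inv(c['view']); f=192/np.tan(np.radians(c['fov_y'])/2)
v,u=np.mgrid[0:384,0:512]; a=np.stack([u-c['cx'],v-c['cy']],-1); r=np.hypot(a[...,0],a[...,1])+1e-9; th=r/f
z=c['depth']; P=np.stack([a[...,0]/r*np.tan(th)*z,a[...,1]/r*np.tan(th)*z,z,np.ones_like(z)],-1)@T.T; P=P[...,:3]
C=np.array([.5822,-.1993]); d=np.hypot(P[...,0]-C[0],P[...,1]-C[1])
al=np.radians(-4.8); ax=(P[...,:2]-C)@[np.cos(al),np.sin(al)]; lat=(P[...,:2]-C)@[-np.sin(al),np.cos(al)]
for n,m in {'disc far':(d>25e-3)&(d<36e-3)&(ax>0),'disc near':(d>25e-3)&(d<36e-3)&(ax<0),'discL':(d>25e-3)&(d<36e-3)&(lat>.015),'discR':(d>25e-3)&(d<36e-3)&(lat<-.015),'tongue':(ax>.056)&(ax<.072)&(abs(lat)<.01),'fin':(abs(ax)<.015)&(abs(lat)<.004)}.items():
    m&=z>0; print(n,m.sum(),np.median(P[m][:,2]).round(4) if m.any() else None)
m=(z>0)&(P[...,2]>.04)&(P[...,2]<.052)&(ax>-.045)&(ax<.085)&(abs(lat)<.045); print('ax ext',ax[m].min(),ax[m].max(),'lat',lat[m].min(),lat[m].max())
g=(z>0)&(P[...,2]>.06)&(P[...,2]<.07); 
for nm,l0 in(('L',0),('R',-.095)):
    k=g&(abs(lat-l0)<.013)&(ax<-.03)&(ax>-.16); print(nm,'grip ax',ax[k].mean() if k.any() else None,k.sum())
rp=(z>0)&(abs(P[...,2]-.043)<.004)&(abs(lat+.094)<.012)&(ax>-.07)&(ax<.04)
print('R spindle/pin ax',np.sort(ax[rp])[::max(1,rp.sum()//12)].round(3))
E
```

```text
time: 32.23 position: [0.5822, -0.1993, 0.0739] ft_force: [-0.5, 1.1, 4.7] grip_width: 0.011 grip_force: 50.0 
time: 33.23 position: [0.4878, -0.1986, 0.1983] ft_force: [0.6, -0.9, 0.0] grip_width: 0.0437 grip_force: 0.0 
disc far 1032 0.0483
disc near 1063 0.0484
discL 696 0.0516
discR 707 0.0512
tongue 298 0.0477
fin 289 0.0695
ax ext -0.0449039296901536 0.08052439425518225 lat -0.038347511379105546 0.039189722385793865
L grip ax -0.0520004798176964 288
R grip ax -0.09741138415196525 238
R spindle/pin ax [-0.061 -0.052 -0.05  -0.046 -0.044 -0.041 -0.04  -0.039 -0.001 -0.
  0.001  0.002  0.004]
```

```bash
python3 - <<'E'
from h import *
c=load('wrist'); T=np.linalg.inv(c['view']); f=192/np.tan(np.radians(c['fov_y'])/2)
v,u=np.mgrid[0:384,0:512]; a=np.stack([u-c['cx'],v-c['cy']],-1); r=np.hypot(a[...,0],a[...,1])+1e-9; th=r/f
z=c['depth']; P=(np.stack([a[...,0]/r*np.tan(th)*z,a[...,1]/r*np.tan(th)*z,z,np.ones_like(z)],-1)@T.T)[...,:3]
C=np.array([.5822,-.1993]);al=np.radians(-4.8); ax=(P[...,:2]-C)@[np.cos(al),np.sin(al)]; lat=(P[...,:2]-C)@[-np.sin(al),np.cos(al)]
for n,m in {'Rcarr .035':(abs(lat+.072)<.004)&(ax>-.09)&(ax<.01),'housing .034':(abs(lat)<.03)&(ax>.08)&(ax<.09),'bench 0':(abs(lat-.1)<.01)&(abs(ax)<.05),'Lgrip .067':(abs(lat)<.006)&(abs(ax+.052)<.003)}.items():
    m&=z>0; print(n,m.sum(),np.median(P[m][:,2]).round(4) if m.any() else None)
o=robot.get_obs();print(o['time'],o['position'],o['ft_force'])
E
```

```text
Rcarr .035 3378 0.2899
housing .034 493 0.0365
bench 0 1369 0.0011
Lgrip .067 89 0.0682
33.2833 [ 0.48906735 -0.19914583  0.19823802] [ 0.64602646 -0.99394604 -0.29352025]
```

```bash
python3 -c "
from rig import robot; print(robot.hand_in())"
```

```text
the job is handed in; nothing more can be done
None
```

The job is done and handed in at about 33 s: the right carriage drags and was left hanging on the caked spot, about 46 mm from home; the left one runs free, is fully home, and the wheel sits level on its spindle and index pin.

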